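Take the dial padlock off the vaccine carrier and hold it up open

TASK

The vaccine carrier's dial padlock has only been turned off its last number: turn its dial, click by click, until the white pointer on the dial meets the white mark on the lock's case, then draw the case away from the hasp's staple so that the shackle pulls fully open. Slip the open shackle out of the staple and lift the lock away, leaving the other things where they are. Finish while still holding the lock up in the gripper, shackle open, at least 10 cm clear above the carrier's lid.

Things in the scene. Friction and masses are not known exactly. Their poses are not given: they have to be found in the camera images.
- carrier: Heavy vaccine carrier that stands firm, blue with white lid: 308 (x) x 368 (y) mm, flat lid top 165 mm above the table. Origin: centre of its underside; x points from the hasp side (front wall, near the robot) to the lid's hinges. The hasp's steel leaf, 44 mm wide and 2.5 mm thick, lies on the lid from the front edge to 6 mm beyond the staple's centre.
- staple (a point): Centre of the staple's opening, 12 mm above the lid, 105 mm from the carrier's centre towards the hasp side. The staple is a fixed upright loop of 5 mm steel wire, standing across the carrier's x axis. Its opening is 13 mm wide, up to 17 mm above the lid; its top is 22.5 mm above the lid. Axes as the carrier's.
- lock_center (a point): Centre of the padlock's steel case: 56 (x) x 50 (y) x 24 mm (z), 0.4 kg in all. It lies loose and flat on the lid, dial up, with axes nearly as the carrier's: shackle towards -x of this frame (the hasp side), case on the hinge side of the staple, which stands at about x = -42, y = +15 mm here (10 to 20 mm from the case). Pulling the case along +x opens it: see shackle and toe.
- dial_knob (a point): Centre of the dial's round grip knob on the lock's upper face: on the dial's axis (lock centre), 24 mm above the lock centre. Knob 30 mm in diameter and 18 mm high, its top 45 mm above the lid; beneath it the dial's 46 mm flange, top 27 mm above the lid. Frame turns with the dial; the pointer lies along its -x.
- pointer_tip (a point): Outer tip of the white pointer on the dial's flange, 22 mm from the dial's axis; turns with the dial.
- index_mark (a point): White index mark on the face of the padlock's case, on the shackle side, 25.5 mm from the dial's axis.
- dial (a joint): Angle of the dial on the case, rad, growing counter-clockwise seen from above; 0 or a full turn (6.283) = pointer at the index mark, where the shackle is free (within about 0.15 rad). It turns endlessly both ways against about 0.065 N m, with twelve notch clicks to the turn (every 0.524 rad), and rests in a notch. It starts 2 to 10 clicks from the mark.
- shackle (a joint): How far the shackle is drawn out of the case, m: 0 = shut, 0.018 = fully open (stop). Blocked at about 0.002 unless the dial is at its mark; then it slides with about 2.5 N of friction and stays where left. Drawing the case away from the staple takes up 5 to 15 mm of slack before the bow meets the staple; 18 mm more opens it fully.
- logger: White temperature logger, 72 x 58 x 18 mm, lying loose on the lid behind the lock. Leave it alone.
- bottle: Brown squeeze bottle with white nozzle, 68 mm in diameter, 180 mm high, standing beside the carrier (+y side). Leave it alone.
- carton: Open cardboard carton of wrapped syringes, 190 x 105 x 50 mm, on the table beside the carrier (-y side). Leave it alone.
- toe (a point): Tip of the shackle's short leg (toe), at y = +15 mm of the lock, half-way up the case; this leg runs through the staple. Shut: 3 mm inside the case; fully open: 15 mm out, leaving a 15 mm gap. Bring the staple into that gap (case 6 to 12 mm from the staple's centre; at 6 mm the case meets the hasp leaf) and the lock lifts straight up. Frame moves with the shackle.
- shackle_bow (a point): Middle of the shackle's bow (U of 7 mm round steel bar, legs at y = +15 and -15 mm of the lock, 23 mm clear between them), 63 mm from the lock's centre when shut. The leg at -15 mm (heel) stays in the case. The shackle does not swivel.

How it is judged:
By the outcome, as a careful person would: the job done as asked, in the order asked, and still so for the second after the job is handed in, while the arm keeps its last pose, push and grip.
It also fails if it takes over 67 s, if anything falls off the work surface, if the arm or the gripper's body presses on something with over 40 N, if the wrist force passes 120 N, or if a joint passes its speed limit or range.

ROBOT

A 7-joint arm with a two-finger parallel gripper is mounted at the origin on the work surface. World frame = base frame: x ahead of the robot, y to its left, z up, the work surface at z = 0. Lengths are in m, angles in rad, forces in N, time in s.
With the tool pointing down it reaches from about 0.425 to 0.925 m from the base axis. Payload 6.8 kg.
Tool frame: the origin (TCP) lies midway between the tips of the shut fingers; the grasp point (between the pads) lies 19 mm behind it; z points along the fingers, y is the direction in which the jaws open and shut (so a half turn about z gives the same grasp; the last joint's range is limited). The gripper opens to 85 mm and grips with 20 to 120 N. Pads are 22 mm wide; open, the fingers measure 114 mm over their backs; the gripper's body (76 mm by 85 mm) begins 54 mm behind the grasp point. The pads swing forward as they close: fully open they stand 13 mm farther back than shut.
Start: joints at [-1.279, 0.477, 0.022, 1.555, -0.011, 1.109, -0.083], TCP at [0.263, 0.622, 0.231] pointing down, gripper open.
Joint ranges: [-2.96, 2.96], [-0.34, 2.1], [-1.41, 1.46], [0.24, 2.44], [-1.37, 4.51], [0.17, 1.92], [-2.96, 2.96]. Speed limits (rad/s): [2.39, 2.39, 3.14, 3.14, 3.14, 3.14, 3.14].

INTERFACE

Orientations are given as a rotation vector (axis times angle).
In Python, from bench import r, imaging gives the robot as it stands.
- The arm moves only by the tool jog_arm, never from a script. Its argument "rows" is a list of rows, each an object with "delta_rot": the turn, a rotation vector about the tool's x, y, z in degrees, a list of three; "xyz": the shift along the tool's x, y, z in cm, a list of three; "fingers": the closure, from 0 (fully open) to 1 (shut). A call has exactly 5 rows; each row is the pose to reach, as a shift and turn from the pose measured when the call began, along the tool's axes at that moment; what a row does not reach only later rows make up. A row lasts 1/12 s, in which the tool goes at most 41.7 mm and 7.16 degrees, less where a joint would pass 70% of its speed; a pose out of reach is approached as far as the arm can. A call with a gripper value outside its range is refused whole. The fingers move at their own pace and stop on an object; "grip_force" is the grip in N (left out, the last holds). Time passes only in rows, so rows that repeat a pose let the fingers close, or fill a call up. It gives the time, the measured TCP pose, the force and the opening at its end, in the units of the state.
- r.get_obs(): the state, without advancing time (a new reading comes with each control period).
- imaging.grab_frame(name): name is "scene" or "top"; returns the picture (400x640x3 uint8, blue, green, red); there is no depth.
- imaging.camera_info(name): a dict with "camera_matrix" (3x3 intrinsics, pixels), "xyz" and "attitude" of the camera in the world. Camera axes: x right, y down, z forward; pixel columns grow to the right and rows downward; lengths in m; the calibration is good to about 2 mm. A picture is of the moment at which its call begins. camera_info takes no time and is no camera call.
- r.hand_in(): hands the job in, once; it reports no verdict.
Trained networks look in the newest picture that a camera, given by its name, has taken for a name from the list of things; names that differ only in an ending like _2 or _b are one class to them, and where a whole thing is asked for, a point or a joint stands for the part that bears it (a point fixed in the world has none). Each returns a list of dicts, best first, with "conf" (0 to 1); they miss things now and then, are a little off and sometimes report something else, mostly with a low value. They report only what shows in the picture. A call takes as long as a camera call.
- imaging.find_in(camera, query): "position" ([column, row] in pixels, amid what is visible of it).
- imaging.cut_out(camera, query): "region" (400x640 bool, what is visible of it) and "position" ([column, row] in pixels, amid what is visible of it).
- imaging.tip_of(camera, query): "position" ([column, row] in pixels: a listed point, or the origin of a listed thing).
The state is a dict: "clock": time; "joints": joint angles; "qvel": joint speeds; "tau": joint torques, N m; "tcp_pos": TCP position; "orientation": TCP orientation; "contact_force": force on the tool from outside, world axes, zero at the start; "moment": the same for the moment, N m; "grip_width": finger opening in m.
Only numpy, scipy, OpenCV 4.12 (cv2) and the standard library are available. Lean on these libraries where they do the work, as an engineer would, in place of code of your own. Each camera call takes 0.05 s, during which the arm holds its last target.

## Working session

There is one attempt and no reset: what is moved stays moved. The work goes in short steps, Python scripts to look and compute and a tool call to move; the robot and the scene stay as the last step left them, time stands still between calls to the robot, and variables do not carry over. Pictures are saved under pics/ and viewed, and the job is handed in when it is done.

Besides the shell and the picture viewer there is one more tool, called after "Emit:" by a JSON object that holds its "name" and its "arguments". jog_arm: Moves the arm, as the interface text tells. Its arguments: {"type":"object","properties":{"rows":{"type":"array","items":{"type":"object","properties":{"delta_rot":{"type":"array","items":{"type":"number"}},"xyz":{"type":"array","items":{"type":"number"}},"fingers":{"type":"number"}}}},"grip_force":{"type":"number"}},"required":["rows"]}

```bash
ls; mkdir -p pics; cat > h.py <<'E'
import numpy as np, cv2
from scipy.spatial.transform import Rotation as R
from bench import r, imaging
def cam(n):
    c=imaging.camera_info(n); K=np.array(c["camera_matrix"]); a=np.array(c["attitude"],float)
    M=R.from_rotvec(a).as_matrix() if a.size==3 else a
    return K,np.array(c["xyz"]),M
def ray(n,px,z):
    K,p,M=cam(n); d=M@np.linalg.solve(K,[px[0],px[1],1.]); return p+d*(z-p[2])/d[2]
def proj(n,X):
    K,p,M=cam(n); q=K@(M.T@(np.array(X)-p)); return q[:2]/q[2]
E
python3 - <<'E'
from h import *
print(r.get_obs())
for n in("scene","top"):
    print(imaging.camera_info(n))
    im=imaging.grab_frame(n); cv2.imwrite(f"pics/{n}0.png",im)
    for q in ("carrier","staple","lock_center","dial_knob","pointer_tip","index_mark","toe","shackle_bow","logger"):
        print(n,q,[(np.round(d["position"],1),round(d["conf"],2)) for d in imaging.tip_of(n,q)[:2]])
E
```

```text
pics
{'clock': 0.0, 'joints': array([-1.27912452,  0.4778001 ,  0.02236966,  1.55643774, -0.01150565,
        1.1093201 , -0.08312455]), 'qvel': array([ 0.00015277, -0.00105319, -0.00038852, -0.00135033,  0.00021038,
       -0.00121077, -0.00041415]), 'tau': array([-4.05402288e-04, -5.96438420e+01,  1.60739075e+00, -2.81201684e+01,
        1.23629623e-02,  9.10379458e-03, -1.72071748e-05]), 'tcp_pos': array([0.26251463, 0.62121899, 0.2303321 ]), 'orientation': array([-6.23791771e-01, -3.07881322e+00,  2.86391666e-03]), 'contact_force': array([ 0.47374243, -0.93075788, -0.44552439]), 'moment': array([-0.0149098 , -0.03385731,  0.01214858]), 'grip_width': 0.08559649323696124}
{'camera_matrix': array([[433.28523867,   0.        , 314.9690316 ],
       [  0.        , 433.28523867, 196.09843942],
       [  0.        ,   0.        ,   1.        ]]), 'xyz': array([ 0.95415074, -0.71888408,  0.70853914]), 'attitude': array([-2.11473933, -0.47671241,  0.28196151])}
scene carrier []
scene staple [(array([270.3, 198.6]), 0.89)]
scene lock_center [(array([277.7, 209.3]), 0.73)]
scene dial_knob [
[... 288 characters left out ...]
ay([[378.26522958,   0.        , 319.69036516],
       [  0.        , 378.26522958, 200.00982254],
       [  0.        ,   0.        ,   1.        ]]), 'xyz': array([0.4559658 , 0.04199836, 1.03708196]), 'attitude': array([-2.18548454,  2.17231014, -0.16375238])}
top carrier [(array([353.6, 228.2]), 0.53), (array([355.4, 201.2]), 0.23)]
top staple [(array([346.3, 220.1]), 0.93)]
top lock_center [(array([358.2, 203.9]), 0.83), (array([342.4, 140.8]), 0.44)]
top dial_knob [(array([355., 202.]), 0.78)]
top pointer_tip [(array([366.7, 199.3]), 0.77)]
top index_mark [(array([352.8, 215.9]), 0.6)]
top toe []
top shackle_bow [(array([349. , 229.3]), 0.67)]
top logger [(array([341. , 135.9]), 0.75)]
```

```bash
python3 - <<'E'
from h import *
t=cv2.imread("pics/top0.png"); s=cv2.imread("pics/scene0.png")
a=cv2.resize(t[160:260,300:400],(600,600),interpolation=cv2.INTER_CUBIC); cv2.imwrite("pics/a.png",a)
a=cv2.resize(s[150:270,220:380],(800,600),interpolation=cv2.INTER_CUBIC); cv2.imwrite("pics/b.png",a)
for q,px,z in (("staple",(346.3,220.1),.177),("lock",(358.2,203.9),.177),("knob",(355,202),.201),("ptr",(366.7,199.3),.192),("idx",(352.8,215.9),.189),("bow",(349,229.3),.177),("logger",(341,135.9),.174),("carr",(353.6,228.2),0)): print(q,ray("top",px,z).round(4))
for q,px,z in (("staple",(270.3,198.6),.177),("lock",(277.7,209.3),.177),("knob",(279.9,198.5),.201),("ptr",(280.7,210.3),.192),("idx",(272,197.8),.189),("bow",(257,197.5),.177)): print(q,ray("scene",px,z).round(4))
E
```

```text
staple [ 0.5094 -0.0494  0.177 ]
lock [ 0.5468 -0.077   0.177 ]
knob [ 0.5485 -0.0665  0.201 ]
ptr [ 0.5558 -0.0943  0.192 ]
idx [ 0.5182 -0.0629  0.189 ]
bow [ 0.4885 -0.0555  0.177 ]
logger [ 0.7074 -0.038   0.174 ]
carr [ 0.4983 -0.0882  0.    ]
staple [ 0.5067 -0.0494  0.177 ]
lock [ 0.5424 -0.0783  0.177 ]
knob [ 0.5453 -0.0709  0.201 ]
ptr [ 0.5615 -0.0969  0.192 ]
idx [ 0.5186 -0.0603  0.189 ]
bow [ 0.4774 -0.0579  0.177 ]
```

View pics/top0.png

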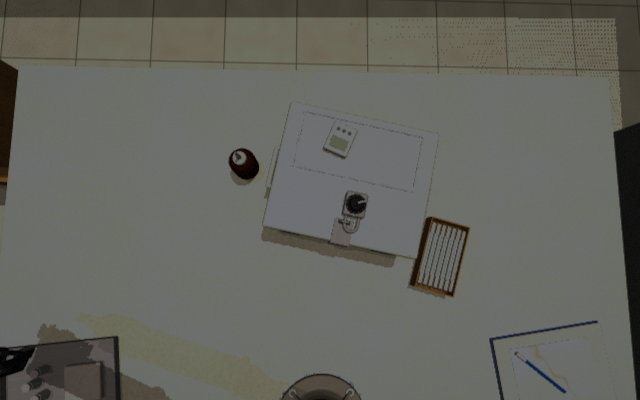

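View pics/scene0.png

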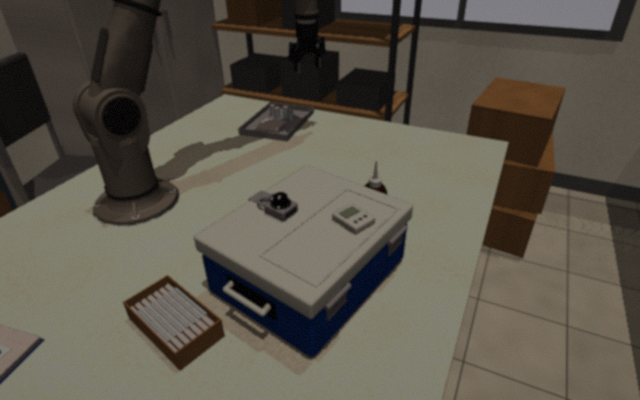

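View pics/a.png

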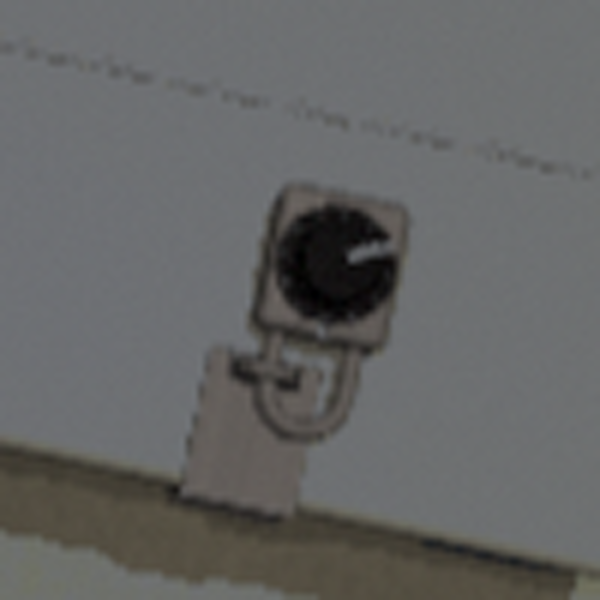

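View pics/b.png

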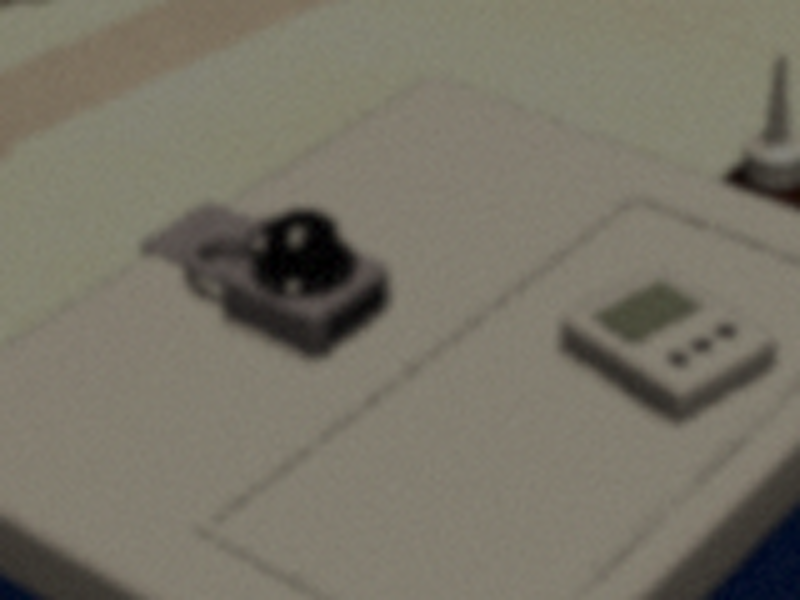

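```bash
python3 - <<'E'
from h import *
f=lambda u,v,z: ray("top",(300+u/6-.4,160+v/6-.4),z)
c=f(338,263,.192); i=f(321,331,.189); p=f(392,240,.192); b=f(300,438,.177)
print("c",c,"idx",i,"ptr",p,"bowouter",b)
an=lambda d:np.degrees(np.arctan2(d[1],d[0]))
print("lock yaw by idx",an(c-i), "dist",np.linalg.norm((c-i)[:2]), "ptr ang",an(p-c),"dial deg",(an(p-c)-an(i-c))%360)
e1=ray("top",(263,227),.165);e2=ray("top",(415,257),.165);e3=ray("top",(291,102),.165);e4=ray("top",(438,131),.165)
print("front edge",an(e1-e2)-90,an(e3-e4)-90,an(e3-e1),an(e4-e2), np.linalg.norm(e1-e2), e1,e2,e3,e4)
print((e1+e2+e3+e4)/4)
E
```

```text
c [ 0.54621099 -0.06976045  0.192     ] idx [ 0.52077734 -0.06356109  0.189     ] ptr [ 0.55508322 -0.0902474   0.192     ] bowouter [ 0.48099745 -0.0568154   0.177     ]
lock yaw by idx -13.698528711948459 dist 0.026178284495155524 ptr ang -66.58412401287295 dial deg 127.11440469907552
front edge -10.847752684371372 -10.58114941855088 -11.422377280011885 -11.92653437580091 0.35625529447245646 [0.49313606 0.14082689 0.165     ] [ 0.42608884 -0.20906239  0.165     ] [0.79133786 0.08057765 0.165     ] [ 0.7254213  -0.27228642  0.165     ]
[ 0.60899601 -0.06498607  0.165     ]
```

```bash
cat >> h.py <<'E'
def delta(target,yaw=None):
    o=r.get_obs(); Q=R.from_rotvec(o["orientation"]); M=Q.as_matrix()
    d=M.T@(np.array(target)-o["tcp_pos"])*100
    y=M[:,1]; cur=np.degrees(np.arctan2(y[1],y[0]))
    # desired: straight down, jaw y axis at yaw (deg)
    yw=cur if yaw is None else yaw
    Y=np.array([np.cos(np.radians(yw)),np.sin(np.radians(yw)),0]);Z=np.array([0,0,-1.]);X=np.cross(Y,Z)
    D=np.stack([X,Y,Z],1); rv=np.degrees((Q.inv()*R.from_matrix(D)).as_rotvec())
    print("t",round(o["clock"],2),"tcp",o["tcp_pos"].round(4),"jawyaw",cur.round(1),"F",o["contact_force"].round(1),"w",round(o["grip_width"],4),"q7",o["joints"][6].round(2))
    print("shift cm",d.round(2),"rot",rv.round(1))
E
python3 - <<'E'
from h import *
print(r.get_obs()["clock"])
delta([.546,-.0695,.26]); delta([.546,-.0695,.26],None)
print("knob top centre from scene",ray("scene",(220+300/5-.4,150+225/5-.4),.210))
print("proj scene", proj("scene",[.546,-.0695,.210])," in crop",(proj("scene",[.546,-.0695,.210])-[220,150])*5)
print("bottle",ray("top",(244,163),.1))
E
```

```text
1.0
t 1.0 tcp [0.2627 0.6218 0.2313] jawyaw 67.1 F [ 0.5 -0.2  0.5] w 0.0854 q7 -0.08
shift cm [-53.   -52.65  -2.87] rot [ 0. -0.  0.]
t 1.0 tcp [0.2627 0.6218 0.2313] jawyaw 67.1 F [ 0.5 -0.2  0.5] w 0.0854 q7 -0.08
shift cm [-53.   -52.65  -2.87] rot [ 0. -0.  0.]
knob top centre from scene [ 0.54455664 -0.06977246  0.21      ]
proj scene [280.26000717 194.69037811]  in crop [301.30003583 223.45189057]
bottle [0.65571156 0.1989366  0.1       ]
```

Emit:
{"name": "jog_arm", "arguments": {"rows": [{"xyz": [-2.5, -2.5, -1.5], "fingers": 0}, {"xyz": [-5.3, -5.3, -2.9], "fingers": 0}, {"xyz": [-8.1, -8.1, -2.9], "fingers": 0}, {"xyz": [-10.9, -10.9, -2.9], "fingers": 0}, {"xyz": [-13.7, -13.7, -2.9], "fingers": 0}], "grip_force": 40}}

```text
$.rows[0]: bad value
```

Emit:
{"name": "jog_arm", "arguments": {"rows": [{"xyz": [-2.9, -2.9, 0], "fingers": 0}, {"xyz": [-5.8, -5.8, 0], "fingers": 0}, {"xyz": [-8.7, -8.7, 0], "fingers": 0}, {"xyz": [-11.6, -11.6, 0], "fingers": 0}, {"xyz": [-14.5, -14.5, 0], "fingers": 0}]}}

```text
$.rows[0]: bad value
```

Emit:
{"name": "jog_arm", "arguments": {"rows": [{"xyz": [-2.9, -2.9, 0], "fingers": 0}, {"xyz": [-5.8, -5.8, 0], "fingers": 0}, {"xyz": [-8.7, -8.7, 0], "fingers": 0}, {"xyz": [-11.6, -11.6, 0], "fingers": 0}, {"xyz": [-14.5, -14.5, 0], "fingers": 0}]}}

```text
$.rows[0]: bad value
```

```bash
python3 -c "
from h import *
delta([.5455,-.0697,.24])"
```

```text
t 1.0 tcp [0.2627 0.6218 0.2313] jawyaw 67.1 F [ 0.5 -0.2  0.5] w 0.0854 q7 -0.08
shift cm [-52.96 -52.69  -0.87] rot [ 0. -0.  0.]
```

Rows need delta_rot as well.

Emit:
{"name": "jog_arm", "arguments": {"rows": [{"delta_rot": [0, 0, 0], "xyz": [-2.5, -2.5, -1.5], "fingers": 0}, {"delta_rot": [0, 0, 0], "xyz": [-5.3, -5.3, -2.9], "fingers": 0}, {"delta_rot": [0, 0, 0], "xyz": [-8.1, -8.1, -2.9], "fingers": 0}, {"delta_rot": [0, 0, 0], "xyz": [-10.9, -10.9, -2.9], "fingers": 0}, {"delta_rot": [0, 0, 0], "xyz": [-13.7, -13.7, -2.9], "fingers": 0}], "grip_force": 40}}

```text
clock: 1.42
tcp_pos: [0.3362, 0.4406, 0.2608]
orientation: [0.624, 3.079, 0.002]
contact_force: [0.7, 0.1, -0.1]
grip_width: 0.0856
```

Emit:
{"name": "jog_arm", "arguments": {"rows": [{"delta_rot": [0, 0, 0], "xyz": [-2.9, -2.9, 0], "fingers": 0}, {"delta_rot": [0, 0, 0], "xyz": [-5.8, -5.8, 0], "fingers": 0}, {"delta_rot": [0, 0, 0], "xyz": [-8.7, -8.7, 0], "fingers": 0}, {"delta_rot": [0, 0, 0], "xyz": [-11.6, -11.6, 0], "fingers": 0}, {"delta_rot": [0, 0, 0], "xyz": [-14.5, -14.5, 0], "fingers": 0}]}}

```text
clock: 1.83
tcp_pos: [0.4138, 0.2487, 0.261]
orientation: [0.623, 3.078, 0.003]
contact_force: [0.7, 0.5, 0.4]
grip_width: 0.0852
```

Emit:
{"name": "jog_arm", "arguments": {"rows": [{"delta_rot": [0, 0, 0], "xyz": [-2.9, -2.9, 0], "fingers": 0.2}, {"delta_rot": [0, 0, 0], "xyz": [-5.8, -5.8, 0], "fingers": 0.3}, {"delta_rot": [0, 0, 0], "xyz": [-8.7, -8.7, 0], "fingers": 0.3}, {"delta_rot": [0, 0, 0], "xyz": [-11.6, -11.6, 0], "fingers": 0.3}, {"delta_rot": [0, 0, 0], "xyz": [-14.5, -14.5, 0], "fingers": 0.3}]}}

```text
clock: 2.25
tcp_pos: [0.4913, 0.0567, 0.2612]
orientation: [0.623, 3.077, 0.004]
contact_force: [0.6, -0.1, 0.1]
grip_width: 0.0595
```

```bash
python3 -c "
from h import *
delta([.5455,-.0697,.24])"
```

```text
t 2.25 tcp [0.4913 0.0567 0.2612] jawyaw 67.1 F [ 0.6 -0.1  0.1] w 0.0595 q7 1.0
shift cm [-9.9  -9.54  2.1 ] rot [ 0.2  0.1 -0. ]
```

Emit:
{"name": "jog_arm", "arguments": {"rows": [{"delta_rot": [0, 0, 0], "xyz": [-2.7, -2.6, 0], "fingers": 0.3}, {"delta_rot": [0, 0, 0], "xyz": [-5.5, -5.3, 0.5], "fingers": 0.3}, {"delta_rot": [0, 0, 0], "xyz": [-8.0, -7.7, 1.0], "fingers": 0.3}, {"delta_rot": [0, 0, 0], "xyz": [-9.5, -9.2, 1.2], "fingers": 0.3}, {"delta_rot": [0.2, 0.1, 0], "xyz": [-9.9, -9.54, 1.3], "fingers": 0.3}]}}

```text
clock: 2.67
tcp_pos: [0.5459, -0.0748, 0.248]
orientation: [0.633, 3.077, -0.004]
contact_force: [0.2, -0.7, 0.1]
grip_width: 0.0594
```

```bash
python3 - <<'E'
from h import *
delta([.5455,-.0697,.195])
s=imaging.grab_frame("scene")
a=cv2.resize(s[130:250,200:360],(800,600),interpolation=cv2.INTER_CUBIC); cv2.imwrite("pics/c.png",a)
E
```

```text
t 2.67 tcp [ 0.5459 -0.0748  0.248 ] jawyaw 66.7 F [ 0.2 -0.7  0.1] w 0.0594 q7 1.32
shift cm [0.24 0.46 5.3 ] rot [-0.1  0.   0. ]
```

View pics/c.png

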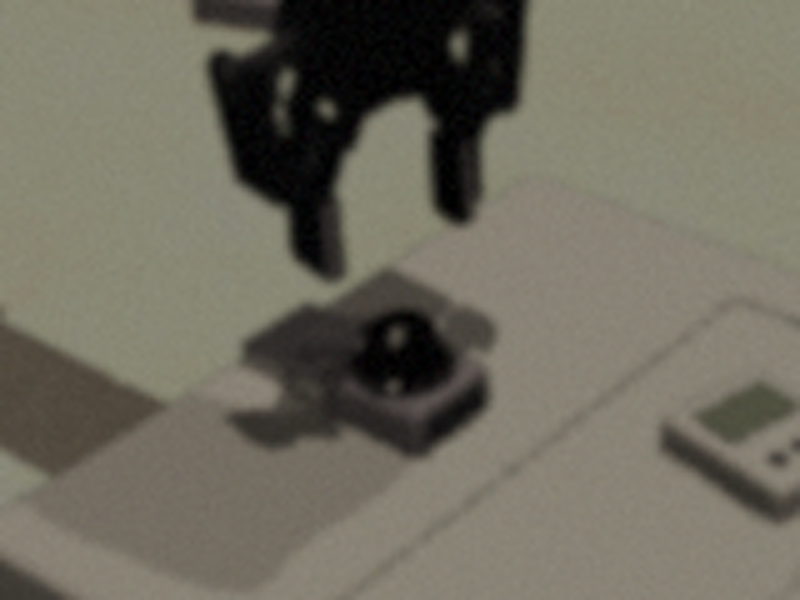

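Emit:
{"name": "jog_arm", "arguments": {"rows": [{"delta_rot": [0, 0, 0], "xyz": [0.2, 0.4, 1.0], "fingers": 0.35}, {"delta_rot": [0, 0, 0], "xyz": [0.24, 0.46, 2.5], "fingers": 0.4}, {"delta_rot": [0, 0, 0], "xyz": [0.24, 0.46, 4.0], "fingers": 0.4}, {"delta_rot": [0, 0, 0], "xyz": [0.24, 0.46, 5.0], "fingers": 0.4}, {"delta_rot": [0, 0, 0], "xyz": [0.24, 0.46, 5.3], "fingers": 0.4}]}}

```text
clock: 3.13
tcp_pos: [0.544, -0.066, 0.1928]
orientation: [-0.626, -3.074, 0.004]
contact_force: [-0.3, -0.0, -0.6]
grip_width: 0.0514
```

```bash
python3 - <<'E'
from h import *
delta([.5455,-.0697,.193])
s=imaging.grab_frame("scene")
a=cv2.resize(s[150:230,220:340],(800,533),interpolation=cv2.INTER_CUBIC); cv2.imwrite("pics/d.png",a)
E
```

```text
t 3.13 tcp [ 0.544  -0.066   0.1928] jawyaw 67.0 F [-0.3 -0.  -0.6] w 0.0514 q7 1.34
shift cm [-0.28 -0.28 -0.02] rot [-0.2 -0.2 -0. ]
```

View pics/d.png

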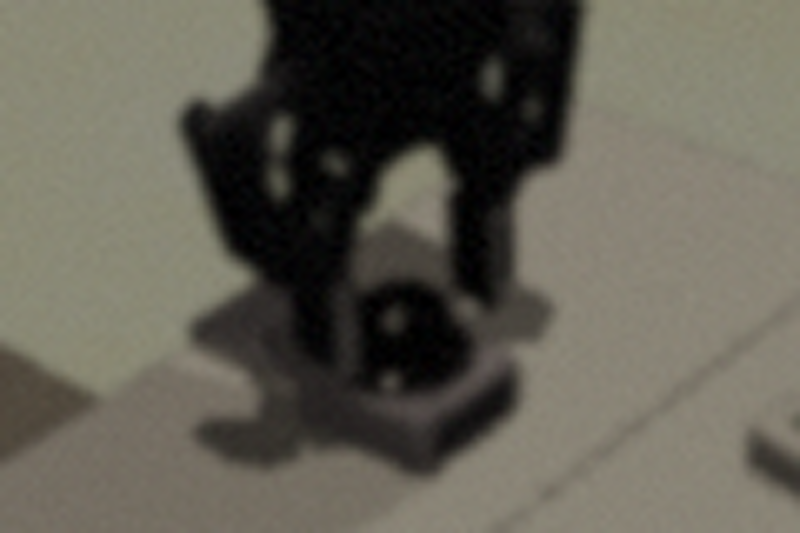

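Emit:
{"name": "jog_arm", "arguments": {"rows": [{"delta_rot": [-0.2, -0.2, 0], "xyz": [-0.28, -0.28, -0.2], "fingers": 0.4}, {"delta_rot": [-0.2, -0.2, 0], "xyz": [-0.28, -0.28, -0.2], "fingers": 0.4}, {"delta_rot": [-0.2, -0.2, 0], "xyz": [-0.28, -0.28, -0.2], "fingers": 0.6}, {"delta_rot": [-0.2, -0.2, 0], "xyz": [-0.28, -0.28, -0.2], "fingers": 0.8}, {"delta_rot": [-0.2, -0.2, 0], "xyz": [-0.28, -0.28, -0.2], "fingers": 1}]}}

```text
clock: 3.6
tcp_pos: [0.5463, -0.0704, 0.1962]
orientation: [0.628, 3.076, 0.001]
contact_force: [-2.7, -0.7, 6.2]
grip_width: 0.0284
```

```bash
python3 - <<'E'
from h import *
delta([.5455,-.0697,.195])
E
```

```text
t 3.6 tcp [ 0.5463 -0.0704  0.1962] jawyaw 66.9 F [-2.7 -0.7  6.2] w 0.0284 q7 1.35
shift cm [0.1  0.03 0.12] rot [ 0.1  0.1 -0. ]
```

Emit:
{"name": "jog_arm", "arguments": {"rows": [{"delta_rot": [0, 0, 6], "xyz": [0, 0, 0], "fingers": 1}, {"delta_rot": [0, 0, 12], "xyz": [0, 0, 0], "fingers": 1}, {"delta_rot": [0, 0, 18], "xyz": [0, 0, 0], "fingers": 1}, {"delta_rot": [0, 0, 24], "xyz": [0, 0, 0], "fingers": 1}, {"delta_rot": [0, 0, 30], "xyz": [0, 0, 0], "fingers": 1}]}}

```text
clock: 4.02
tcp_pos: [0.546, -0.071, 0.1963]
orientation: [1.411, 2.805, 0.001]
contact_force: [-1.5, -1.1, -0.5]
grip_width: 0.0285
```

```bash
python3 - <<'E'
from h import *
delta([.546,-.07,.196]); print(r.get_obs()["moment"])
s=imaging.grab_frame("top")
a=cv2.resize(s[160:260,300:400],(600,600),interpolation=cv2.INTER_CUBIC); cv2.imwrite("pics/e.png",a)
s=imaging.grab_frame("scene")
a=cv2.resize(s[150:230,220:340],(800,533),interpolation=cv2.INTER_CUBIC); cv2.imwrite("pics/e2.png",a)
delta([.546,-.07,.196])
E
```

```text
t 4.02 tcp [ 0.546  -0.071   0.1963] jawyaw 36.6 F [-1.5 -1.1 -0.5] w 0.0285 q7 0.87
shift cm [0.08 0.07 0.03] rot [ 0.1  0.1 -0. ]
[-0.25527493  0.11981129 -0.00840599]
t 4.12 tcp [ 0.5463 -0.0706  0.1963] jawyaw 36.8 F [ 0.1 -1.1 -0.1] w 0.0281 q7 0.87
shift cm [0.06 0.01 0.03] rot [ 0.1  0.1 -0. ]
```

View pics/e.png

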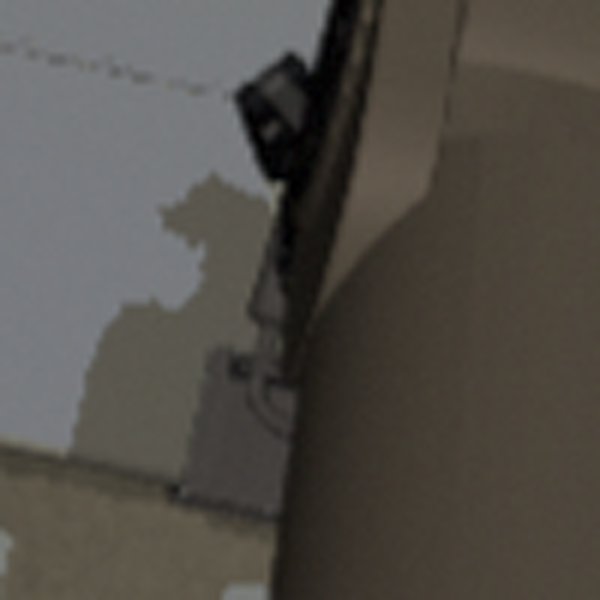

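View pics/e2.png

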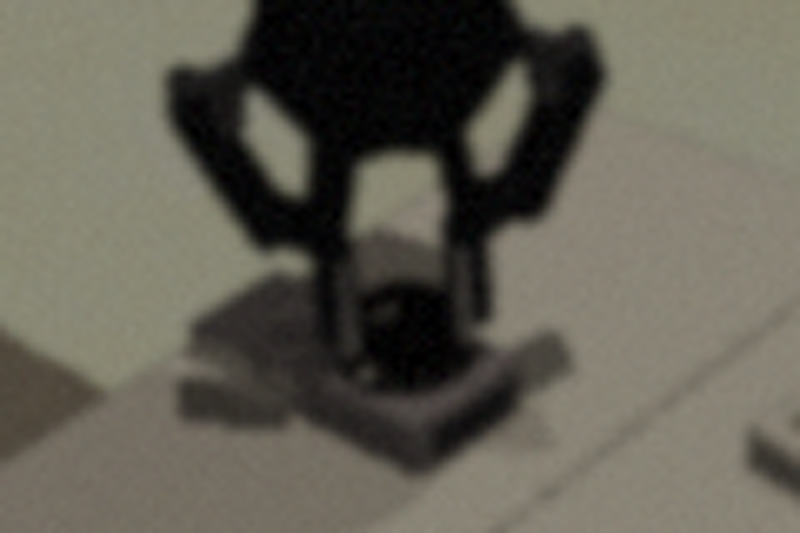

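Emit:
{"name": "jog_arm", "arguments": {"rows": [{"delta_rot": [0, 0, 6], "xyz": [0, 0, 0], "fingers": 1}, {"delta_rot": [0, 0, 12], "xyz": [0, 0, 0], "fingers": 1}, {"delta_rot": [0, 0, 18], "xyz": [0, 0, 0], "fingers": 1}, {"delta_rot": [0, 0, 24], "xyz": [0, 0, 0], "fingers": 1}, {"delta_rot": [0, 0, 30], "xyz": [0, 0, 0], "fingers": 1}]}}

```text
clock: 4.53
tcp_pos: [0.5456, -0.0708, 0.1962]
orientation: [2.086, 2.348, 0.001]
contact_force: [-1.5, -0.7, 0.8]
grip_width: 0.0281
```

Emit:
{"name": "jog_arm", "arguments": {"rows": [{"delta_rot": [0, 0, 6], "xyz": [0, 0, 0], "fingers": 1}, {"delta_rot": [0, 0, 12], "xyz": [0, 0, 0], "fingers": 1}, {"delta_rot": [0, 0, 18], "xyz": [0, 0, 0], "fingers": 1}, {"delta_rot": [0, 0, 24], "xyz": [0, 0, 0], "fingers": 1}, {"delta_rot": [0, 0, 30], "xyz": [0, 0, 0], "fingers": 1}]}}

```text
clock: 4.95
tcp_pos: [0.545, -0.0708, 0.1963]
orientation: [-2.624, -1.726, -0.0]
contact_force: [-2.9, -0.3, 2.1]
grip_width: 0.0283
```

Emit:
{"name": "jog_arm", "arguments": {"rows": [{"delta_rot": [0, 0, 6], "xyz": [0, 0, 0], "fingers": 1}, {"delta_rot": [0, 0, 12], "xyz": [0, 0, 0], "fingers": 1}, {"delta_rot": [0, 0, 18], "xyz": [0, 0, 0], "fingers": 1}, {"delta_rot": [0, 0, 24], "xyz": [0, 0, 0], "fingers": 1}, {"delta_rot": [0, 0, 30], "xyz": [0, 0, 0], "fingers": 1}]}}

```text
clock: 5.37
tcp_pos: [0.5444, -0.0704, 0.1963]
orientation: [-2.981, -0.986, 0.002]
contact_force: [-3.2, 1.1, 3.1]
grip_width: 0.0281
```

```bash
python3 - <<'E'
from h import *
delta([.546,-.07,.196]); print(r.get_obs()["moment"])
s=imaging.grab_frame("top")
a=cv2.resize(s[160:260,300:400],(600,600),interpolation=cv2.INTER_CUBIC); cv2.imwrite("pics/f.png",a)
s=imaging.grab_frame("scene")
a=cv2.resize(s[150:230,220:340],(800,533),interpolation=cv2.INTER_CUBIC); cv2.imwrite("pics/f2.png",a)
for q in ("pointer_tip","index_mark","lock_center"): print(q,[(np.round(d["position"],1),round(d["conf"],2)) for d in imaging.tip_of("scene",q)[:2]])
delta([.546,-.07,.196])
E
```

```text
t 5.37 tcp [ 0.5444 -0.0704  0.1963] jawyaw -53.4 F [-3.2  1.1  3.1] w 0.0281 q7 -0.49
shift cm [0.16 0.07 0.03] rot [-0.1  0.   0. ]
[ 0.13675201  0.72834561 -0.02883913]
pointer_tip [(array([275.5, 199.1]), 0.7)]
index_mark [(array([274.7, 200.6]), 0.91)]
lock_center [(array([281.1, 209.6]), 0.62)]
t 5.62 tcp [ 0.5449 -0.0705  0.1962] jawyaw -53.1 F [-1.2  1.4  3.1] w 0.028 q7 -0.49
shift cm [0.12 0.02 0.02] rot [-0.1 -0.  -0. ]
```

View pics/f.png

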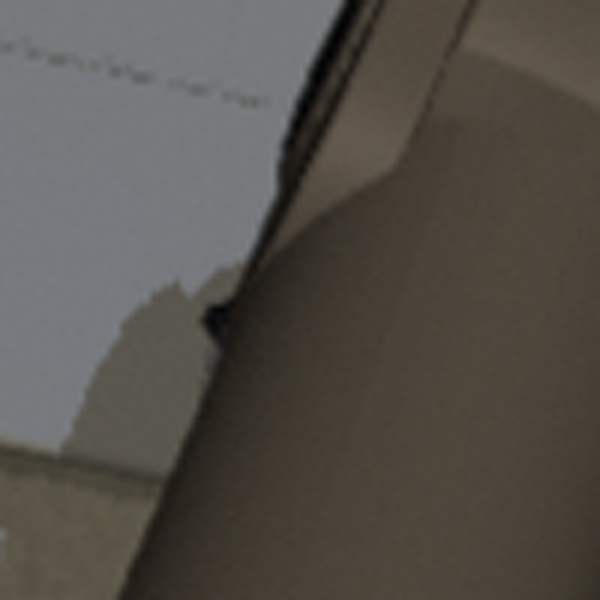

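View pics/f2.png

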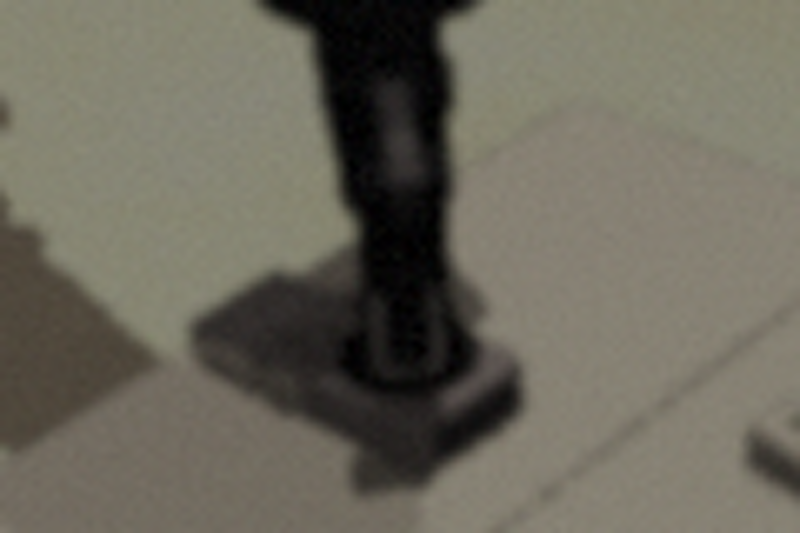

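Emit:
{"name": "jog_arm", "arguments": {"rows": [{"delta_rot": [0, 0, 0], "xyz": [0, 0, 0], "fingers": 0.4}, {"delta_rot": [0, 0, 0], "xyz": [0, 0, 0], "fingers": 0.4}, {"delta_rot": [0, 0, 0], "xyz": [0, 0, 0], "fingers": 0.4}, {"delta_rot": [0, 0, 0], "xyz": [0, 0, -1.5], "fingers": 0.4}, {"delta_rot": [0, 0, 0], "xyz": [0, 0, -3], "fingers": 0.4}]}}

```text
clock: 6.03
tcp_pos: [0.5444, -0.0706, 0.226]
orientation: [-2.979, -0.995, 0.003]
contact_force: [0.7, -0.3, -0.1]
grip_width: 0.0511
```

Emit:
{"name": "jog_arm", "arguments": {"rows": [{"delta_rot": [0, 0, 0], "xyz": [0, 0, -3], "fingers": 0.4}, {"delta_rot": [0, 0, 0], "xyz": [0, 0, -4], "fingers": 0.4}, {"delta_rot": [0, 0, 0], "xyz": [0, 0, -5], "fingers": 0.4}, {"delta_rot": [0, 0, 0], "xyz": [0, 0, -5], "fingers": 0.4}, {"delta_rot": [0, 0, 0], "xyz": [0, 0, -5], "fingers": 0.4}]}}

```text
clock: 6.45
tcp_pos: [0.5444, -0.0703, 0.2756]
orientation: [-2.978, -0.996, 0.003]
contact_force: [-0.2, -0.4, 0.5]
grip_width: 0.0512
```

```bash
python3 - <<'E'
from h import *
s=imaging.grab_frame("scene")
a=cv2.resize(s[160:230,230:330],(800,560),interpolation=cv2.INTER_CUBIC); a=cv2.convertScaleAbs(a,alpha=1.8); cv2.imwrite("pics/g2.png",a)
for q in ("pointer_tip","index_mark","dial_knob","lock_center","staple"):
  d=imaging.tip_of("scene",q)[:1]
  for e in d: print(q,np.round(e["position"],1),round(e["conf"],2), ray("scene",e["position"],dict(pointer_tip=.192,index_mark=.189,dial_knob=.201).get(q,.177)))
delta([.546,-.07,.196])
E
```

```text
pointer_tip [276.6 200. ] 0.71 [ 0.53445073 -0.06735918  0.192     ]
index_mark [276.2 199.2] 0.74 [ 0.52965962 -0.06124749  0.189     ]
dial_knob [282.2 198.4] 0.85 [ 0.54952327 -0.06854402  0.201     ]
lock_center [280.6 208.5] 0.8 [ 0.54655037 -0.07316536  0.177     ]
staple [269.6 198.3] 0.63 [ 0.50466314 -0.04901217  0.177     ]
t 6.75 tcp [ 0.5441 -0.0705  0.2753] jawyaw -53.1 F [ 0.3 -0.   0.4] w 0.0514 q7 -0.57
shift cm [0.2  0.09 7.93] rot [-0.1  0.1  0. ]
```

View pics/g2.png

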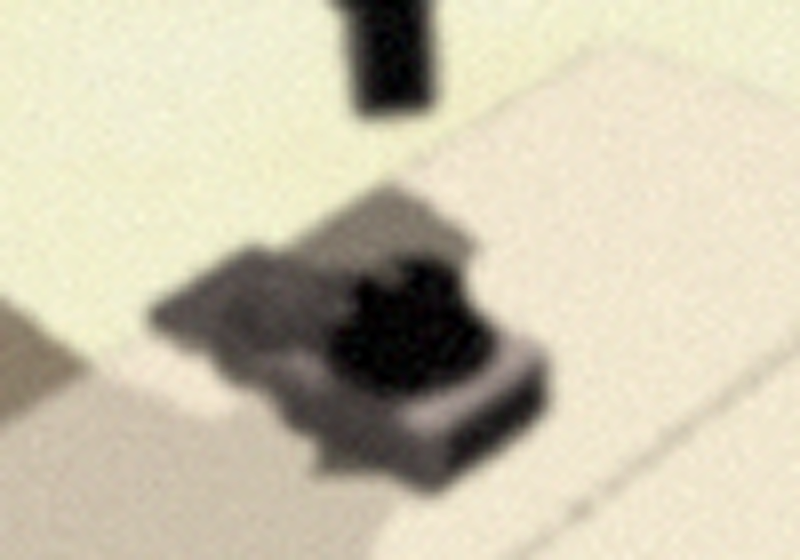

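Emit:
{"name": "jog_arm", "arguments": {"rows": [{"delta_rot": [0, 0, 0], "xyz": [-2.4, 3.2, 0], "fingers": 0.4}, {"delta_rot": [0, 0, 0], "xyz": [-4.8, 6.4, 0], "fingers": 0.4}, {"delta_rot": [0, 0, 0], "xyz": [-7.2, 9.6, 0], "fingers": 0.4}, {"delta_rot": [0, 0, 0], "xyz": [-9.6, 12.8, 0], "fingers": 0.4}, {"delta_rot": [0, 0, 0], "xyz": [-12, 16, 0], "fingers": 0.4}]}}

```text
clock: 7.17
tcp_pos: [0.5441, -0.2721, 0.2747]
orientation: [-2.978, -0.996, 0.006]
contact_force: [-0.1, -0.2, -0.1]
grip_width: 0.0513
```

```bash
python3 - <<'E'
from h import *
s=imaging.grab_frame("top")
a=cv2.resize(s[170:240,315:415],(800,560),interpolation=cv2.INTER_CUBIC); a=cv2.convertScaleAbs(a,alpha=1.8); cv2.imwrite("pics/h.png",a)
for q in ("pointer_tip","index_mark","dial_knob","lock_center","staple"):
  d=imaging.tip_of("top",q)[:1]
  for e in d: print(q,np.round(e["position"],1),round(e["conf"],2), ray("top",e["position"],dict(pointer_tip=.192,index_mark=.189,dial_knob=.201).get(q,.177)))
delta([.546,-.07,.196])
E
```

```text
pointer_tip [351.6 211.5] 0.84 [ 0.52788878 -0.05984612  0.192     ]
index_mark [353.2 214.1] 0.74 [ 0.52228597 -0.06379678  0.189     ]
dial_knob [353.  201.4] 0.61 [ 0.54976354 -0.06202686  0.201     ]
lock_center [358.7 205.3] 0.76 [ 0.54355426 -0.07808964  0.177     ]
staple [343.6 219.4] 0.59 [ 0.51095265 -0.04322841  0.177     ]
t 7.47 tcp [ 0.5447 -0.2691  0.2747] jawyaw -53.0 F [-0.7  0.5  0.6] w 0.0511 q7 -0.18
shift cm [ 12.11 -15.79   7.89] rot [-0.2  0.1  0. ]
```

View pics/h.png

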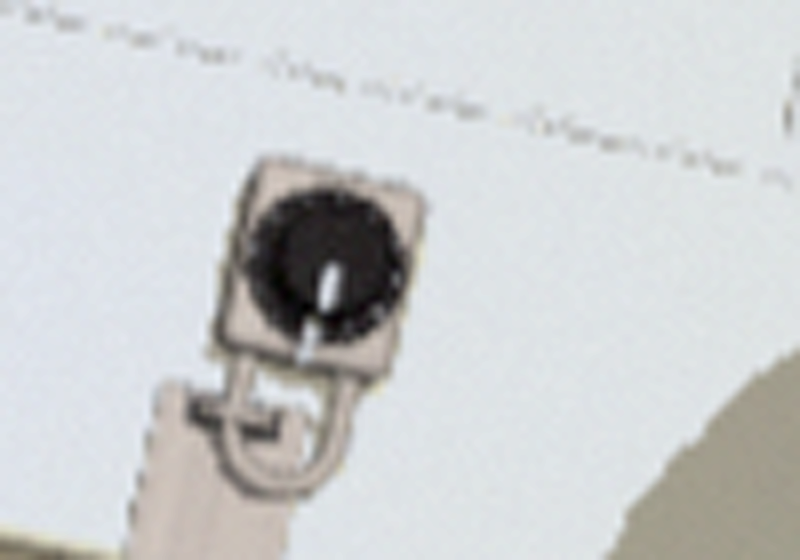

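```bash
python3 - <<'E'
from h import *
f=lambda u,v,z: ray("top",(315+u/8-.45,170+v/8-.45),z)
an=lambda d:np.degrees(np.arctan2(d[1],d[0]))
c=f(330,264,.192);i=f(306,350,.189)
print("c",c,"idx",i,"yaw",an(c-i),np.linalg.norm((c-i)[:2]))
a,b=f(425,208,.189),f(385,376,.189); print("right edge",an(a-b),np.linalg.norm(a-b))
a,b=f(262,158,.189),f(225,338,.189); print("left edge",an(a-b),np.linalg.norm(a-b))
print("staple",f(200,408,.185),f(278,432,.185), "bow outer",f(268,496,.177))
p,q=f(332,266,.21),f(322,308,.21); print("pointer",an(p-q))
E
```

```text
c [ 0.5482129  -0.06947241  0.192     ] idx [ 0.52408911 -0.06290198  0.189     ] yaw -15.235691557334729 0.02500256132379466
right edge -13.901078607032789 0.04930285092802305
left edge -11.759901670086686 0.052441269185668896
staple [ 0.5077839  -0.03325141  0.185     ] [ 0.50113988 -0.05531956  0.185     ] bow outer [ 0.48336024 -0.05328969  0.177     ]
pointer -13.726686074989582
```

Emit:
{"name": "jog_arm", "arguments": {"rows": [{"delta_rot": [0, 0, -7], "xyz": [2.4, -3.1, 0], "fingers": 0.4}, {"delta_rot": [0, 0, -14], "xyz": [4.8, -6.3, 0], "fingers": 0.4}, {"delta_rot": [0, 0, -21], "xyz": [7.2, -9.5, 0], "fingers": 0.4}, {"delta_rot": [0, 0, -28], "xyz": [9.6, -12.6, 1], "fingers": 0.4}, {"delta_rot": [-0.2, 0.1, -35], "xyz": [12.1, -15.8, 2.5], "fingers": 0.4}]}}

```text
clock: 7.88
tcp_pos: [0.5467, -0.0673, 0.2513]
orientation: [-2.532, -1.86, -0.005]
contact_force: [0.9, -0.6, 0.5]
grip_width: 0.0513
```

```bash
python3 - <<'E'
from h import *
delta([.547,-.0695,.1965],-13)
E
```

```text
t 7.88 tcp [ 0.5467 -0.0673  0.2513] jawyaw -17.4 F [ 0.9 -0.6  0.5] w 0.0513 q7 -0.02
shift cm [-0.22  0.08  5.48] rot [ 0.1 -0.1 -4.4]
```

Emit:
{"name": "jog_arm", "arguments": {"rows": [{"delta_rot": [0.1, -0.1, -4.4], "xyz": [-0.2, 0.1, 1], "fingers": 0.4}, {"delta_rot": [0.1, -0.1, -4.4], "xyz": [-0.2, 0.1, 2], "fingers": 0.4}, {"delta_rot": [0.1, -0.1, -4.4], "xyz": [-0.2, 0.1, 2.5], "fingers": 0.4}, {"delta_rot": [0.1, -0.1, -4.4], "xyz": [-0.2, 0.1, 2.7], "fingers": 0.4}, {"delta_rot": [0.1, -0.1, -4.4], "xyz": [-0.2, 0.1, 2.7], "fingers": 0.4}]}}

```text
clock: 8.3
tcp_pos: [0.5468, -0.0706, 0.2241]
orientation: [-2.462, -1.951, 0.0]
contact_force: [-0.8, 0.0, -0.1]
grip_width: 0.0509
```

```bash
python3 - <<'E'
from h import *
delta([.547,-.0695,.1965],-13)
E
```

```text
t 8.3 tcp [ 0.5468 -0.0706  0.2241] jawyaw -13.2 F [-0.8  0.  -0.1] w 0.0509 q7 0.08
shift cm [ 0.11 -0.01  2.76] rot [-0.   0.  -0.2]
```

Emit:
{"name": "jog_arm", "arguments": {"rows": [{"delta_rot": [0, 0, 0], "xyz": [0.1, 0, 1.4], "fingers": 0.4}, {"delta_rot": [0, 0, 0], "xyz": [0.1, 0, 2.6], "fingers": 0.4}, {"delta_rot": [0, 0, 0], "xyz": [0.1, 0, 2.75], "fingers": 0.4}, {"delta_rot": [0, 0, 0], "xyz": [0.1, 0, 2.75], "fingers": 0.7}, {"delta_rot": [0, 0, 0], "xyz": [0.1, 0, 2.75], "fingers": 1}], "grip_force": 60}}

```text
clock: 8.72
tcp_pos: [0.547, -0.0702, 0.1969]
orientation: [-2.463, -1.95, 0.001]
contact_force: [-5.2, 2.0, 14.0]
grip_width: 0.0282
```

Emit:
{"name": "jog_arm", "arguments": {"rows": [{"delta_rot": [0, 0, 0], "xyz": [0, 0, 0], "fingers": 1}, {"delta_rot": [0, 0, 0], "xyz": [0, 0, 0], "fingers": 1}, {"delta_rot": [0, 0, 0], "xyz": [0, 0, 0], "fingers": 1}, {"delta_rot": [0, 0, 0], "xyz": [0, 0, 0], "fingers": 1}, {"delta_rot": [0, 0, 0], "xyz": [0, 0, 0], "fingers": 1}]}}

```text
clock: 9.13
tcp_pos: [0.5471, -0.0705, 0.1972]
orientation: [2.463, 1.95, -0.001]
contact_force: [-1.7, -1.9, 0.8]
grip_width: 0.0272
```

```bash
python3 - <<'E'
from h import *
delta([.547,-.0695,.1965],-13); print(r.get_obs()["moment"])
E
```

```text
t 9.13 tcp [ 0.5471 -0.0705  0.1972] jawyaw -13.3 F [-1.7 -1.9  0.8] w 0.0272 q7 0.1
shift cm [ 0.09 -0.03  0.07] rot [-0.   0.  -0.3]
[-0.23120592  0.25224085 -0.00051195]
```

Emit:
{"name": "jog_arm", "arguments": {"rows": [{"delta_rot": [0, 0, 0], "xyz": [0, 0.3, 0], "fingers": 1}, {"delta_rot": [0, 0, 0], "xyz": [0, 0.6, 0], "fingers": 1}, {"delta_rot": [0, 0, 0], "xyz": [0, 0.9, 0], "fingers": 1}, {"delta_rot": [0, 0, 0], "xyz": [0, 1.2, 0], "fingers": 1}, {"delta_rot": [0, 0, 0], "xyz": [0, 1.4, 0], "fingers": 1}]}}

```text
clock: 9.55
tcp_pos: [0.5595, -0.0731, 0.1971]
orientation: [-2.46, -1.948, 0.004]
contact_force: [-8.7, 2.6, 8.5]
grip_width: 0.0274
```

Emit:
{"name": "jog_arm", "arguments": {"rows": [{"delta_rot": [0, 0, 0], "xyz": [0, 0.2, 0], "fingers": 1}, {"delta_rot": [0, 0, 0], "xyz": [0, 0.4, 0], "fingers": 1}, {"delta_rot": [0, 0, 0], "xyz": [0, 0.5, 0], "fingers": 1}, {"delta_rot": [0, 0, 0], "xyz": [0, 0.6, 0], "fingers": 1}, {"delta_rot": [0, 0, 0], "xyz": [0, 0.7, 0], "fingers": 1}]}}

```text
clock: 9.97
tcp_pos: [0.565, -0.0743, 0.1971]
orientation: [-2.458, -1.946, 0.007]
contact_force: [-8.7, 2.8, 9.0]
grip_width: 0.0276
```

```bash
python3 - <<'E'
from h import *
delta([.547,-.0695,.1965],-13); print(r.get_obs()["moment"])
s=imaging.grab_frame("scene")
a=cv2.resize(s[160:230,230:330],(800,560),interpolation=cv2.INTER_CUBIC); a=cv2.convertScaleAbs(a,alpha=1.8); cv2.imwrite("pics/i.png",a)
E
```

```text
t 9.97 tcp [ 0.565  -0.0743  0.1971] jawyaw -13.3 F [-8.7  2.8  9. ] w 0.0276 q7 0.12
shift cm [ 0.05 -1.86  0.08] rot [-0.5 -0.1 -0.3]
[0.51246498 1.97768847 0.01399212]
```

View pics/i.png

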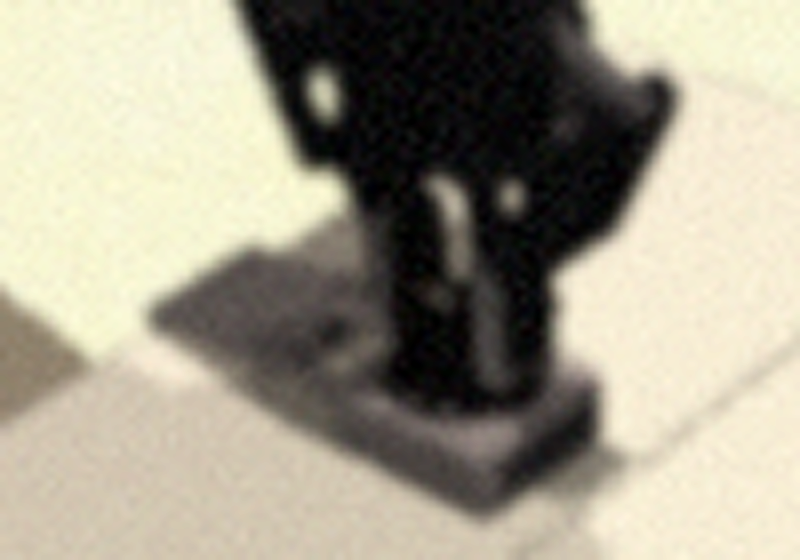

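Emit:
{"name": "jog_arm", "arguments": {"rows": [{"delta_rot": [-0.4, 0, 0], "xyz": [0, 0.2, -0.03], "fingers": 1}, {"delta_rot": [-0.4, 0, 0], "xyz": [0, 0.4, -0.03], "fingers": 1}, {"delta_rot": [-0.4, 0, 0], "xyz": [0, 0.5, -0.03], "fingers": 1}, {"delta_rot": [-0.4, 0, 0], "xyz": [0, 0.6, -0.03], "fingers": 1}, {"delta_rot": [-0.4, 0, 0], "xyz": [0, 0.7, -0.03], "fingers": 1}]}}

```text
clock: 10.43
tcp_pos: [0.5707, -0.0754, 0.1971]
orientation: [-2.459, -1.947, 0.003]
contact_force: [-8.2, 1.7, 6.0]
grip_width: 0.0273
```

```bash
python3 - <<'E'
from h import *
delta([.547,-.0695,.1965],-13)
E
```

```text
t 10.43 tcp [ 0.5707 -0.0754  0.1971] jawyaw -13.2 F [-8.2  1.7  6. ] w 0.0273 q7 0.13
shift cm [ 0.03 -2.44  0.07] rot [-0.3 -0.1 -0.3]
```

Emit:
{"name": "jog_arm", "arguments": {"rows": [{"delta_rot": [-0.2, 0, 0], "xyz": [0, 0.2, -0.03], "fingers": 1}, {"delta_rot": [-0.2, 0, 0], "xyz": [0, 0.3, -0.03], "fingers": 1}, {"delta_rot": [-0.2, 0, 0], "xyz": [0, 0.4, -0.03], "fingers": 1}, {"delta_rot": [-0.2, 0, 0], "xyz": [0, 0.5, -0.03], "fingers": 1}, {"delta_rot": [-0.2, 0, 0], "xyz": [0, 0.55, -0.03], "fingers": 1}]}}

```text
clock: 10.85
tcp_pos: [0.5743, -0.0761, 0.1971]
orientation: [-2.458, -1.946, 0.004]
contact_force: [-11.2, 2.7, 8.8]
grip_width: 0.0272
```

```bash
python3 - <<'E'
from h import *
delta([.547,-.0695,.1965],-13)
E
```

```text
t 10.85 tcp [ 0.5743 -0.0761  0.1971] jawyaw -13.2 F [-11.2   2.7   8.8] w 0.0272 q7 0.13
shift cm [ 0.01 -2.81  0.08] rot [-0.4 -0.1 -0.2]
```

Emit:
{"name": "jog_arm", "arguments": {"rows": [{"delta_rot": [-0.3, 0, 0], "xyz": [0, 0.2, -0.02], "fingers": 1}, {"delta_rot": [-0.3, 0, 0], "xyz": [0, 0.3, -0.02], "fingers": 1}, {"delta_rot": [-0.3, 0, 0], "xyz": [0, 0.4, -0.02], "fingers": 1}, {"delta_rot": [-0.3, 0, 0], "xyz": [0, 0.5, -0.02], "fingers": 1}, {"delta_rot": [-0.3, 0, 0], "xyz": [0, 0.5, -0.02], "fingers": 1}]}}

```text
clock: 11.27
tcp_pos: [0.5749, -0.0762, 0.197]
orientation: [-2.453, -1.943, 0.008]
contact_force: [-18.6, 4.6, 17.4]
grip_width: 0.0273
```

```bash
python3 - <<'E'
from h import *
delta([.547,-.0695,.1965],-13)
s=imaging.grab_frame("scene")
a=cv2.resize(s[160:230,230:330],(800,560),interpolation=cv2.INTER_CUBIC); a=cv2.convertScaleAbs(a,alpha=1.8); cv2.imwrite("pics/j.png",a)
s=imaging.grab_frame("top")
a=cv2.resize(s[170:240,315:415],(800,560),interpolation=cv2.INTER_CUBIC); a=cv2.convertScaleAbs(a,alpha=1.8); cv2.imwrite("pics/j2.png",a)
E
```

```text
t 11.27 tcp [ 0.5749 -0.0762  0.197 ] jawyaw -13.2 F [-18.6   4.6  17.4] w 0.0273 q7 0.13
shift cm [ 0.01 -2.87  0.09] rot [-0.7 -0.2 -0.2]
```

View pics/j.png

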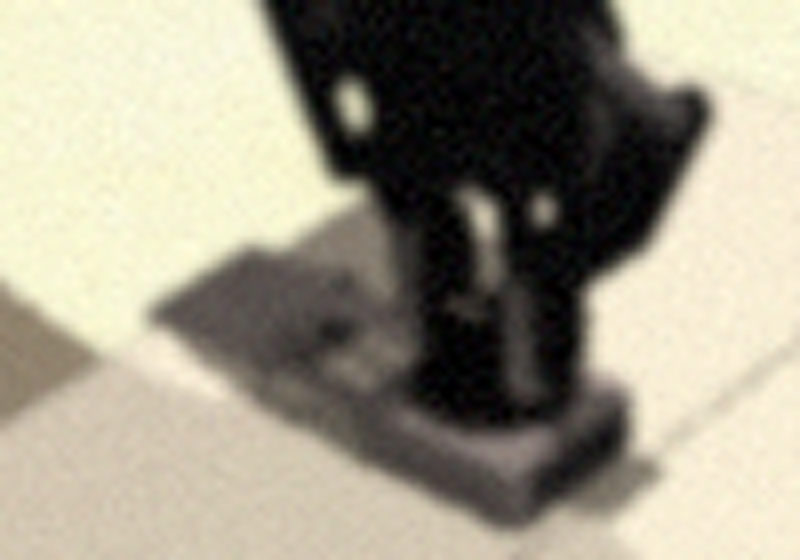

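View pics/j2.png

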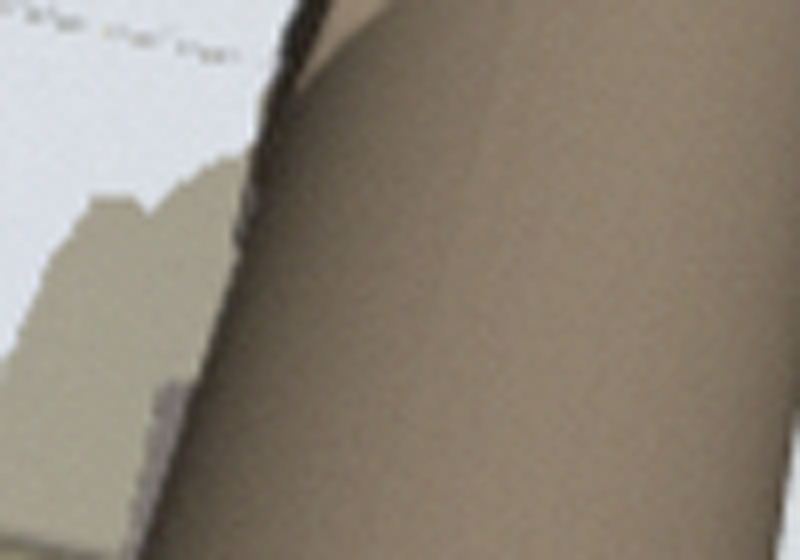

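Emit:
{"name": "jog_arm", "arguments": {"rows": [{"delta_rot": [-0.7, 0, 0], "xyz": [0, -0.5, -0.05], "fingers": 1}, {"delta_rot": [-0.7, 0, 0], "xyz": [0, -1.2, -0.05], "fingers": 1}, {"delta_rot": [-0.7, 0, 0], "xyz": [0, -1.9, -0.05], "fingers": 1}, {"delta_rot": [-0.7, 0, 0], "xyz": [0, -2.5, -0.05], "fingers": 1}, {"delta_rot": [-0.7, 0, 0], "xyz": [0, -2.9, -0.05], "fingers": 1}]}}

```text
clock: 11.78
tcp_pos: [0.5459, -0.0693, 0.1976]
orientation: [-2.461, -1.949, -0.004]
contact_force: [-0.0, -0.3, -4.2]
grip_width: 0.027
```

```bash
python3 - <<'E'
from h import *
d=-.0375*np.array([np.cos(np.radians(-13.2)),np.sin(np.radians(-13.2))])
print(d+[.5749,-.0762])
delta([.5749+d[0],-.0762+d[1],.197],-13.2)
s=imaging.grab_frame("scene")
a=cv2.resize(s[160:230,230:330],(800,560),interpolation=cv2.INTER_CUBIC); a=cv2.convertScaleAbs(a,alpha=1.8); cv2.imwrite("pics/k.png",a)
E
```

```text
[ 0.53839079 -0.06763684]
t 11.78 tcp [ 0.5459 -0.0693  0.1976] jawyaw -13.2 F [-0.  -0.3 -4.2] w 0.027 q7 0.1
shift cm [-0.01 -0.77  0.06] rot [-0.  -0.2 -0. ]
```

View pics/k.png

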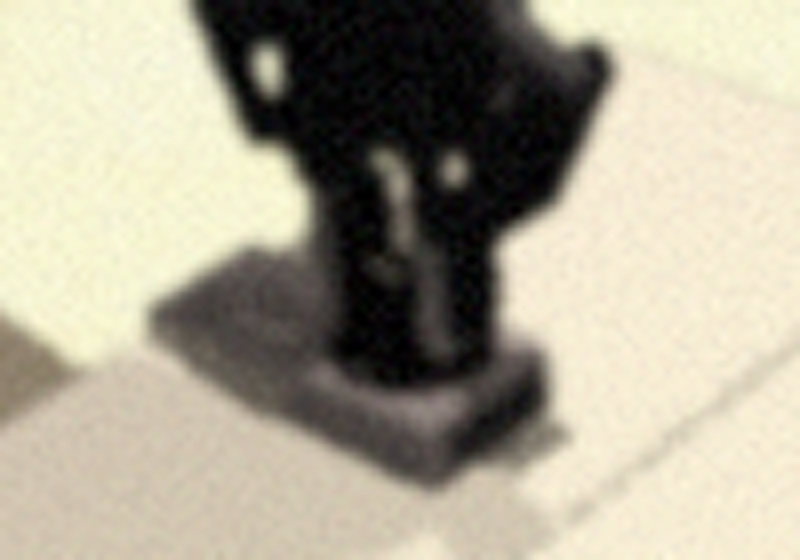

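Emit:
{"name": "jog_arm", "arguments": {"rows": [{"delta_rot": [0, 0, 0], "xyz": [0, -0.2, 0.02], "fingers": 1}, {"delta_rot": [0, 0, 0], "xyz": [0, -0.4, 0.02], "fingers": 1}, {"delta_rot": [0, 0, 0], "xyz": [0, -0.6, 0.02], "fingers": 1}, {"delta_rot": [0, 0, 0], "xyz": [0, -0.77, 0.02], "fingers": 1}, {"delta_rot": [0, 0, 0], "xyz": [0, -0.77, 0.02], "fingers": 1}]}}

```text
clock: 12.25
tcp_pos: [0.5377, -0.0674, 0.1974]
orientation: [-2.46, -1.948, -0.004]
contact_force: [0.2, 0.4, -2.9]
grip_width: 0.0273
```

```bash
python3 - <<'E'
from h import *
delta([.5384,-.0676,.197],-13.2)
s=imaging.grab_frame("scene")
a=cv2.resize(s[160:230,230:330],(800,560),interpolation=cv2.INTER_CUBIC); a=cv2.convertScaleAbs(a,alpha=1.8); cv2.imwrite("pics/l.png",a)
E
```

```text
t 12.25 tcp [ 0.5377 -0.0674  0.1974] jawyaw -13.2 F [ 0.2  0.4 -2.9] w 0.0273 q7 0.1
shift cm [-0.    0.08  0.04] rot [-0.1 -0.2 -0. ]
```

View pics/l.png

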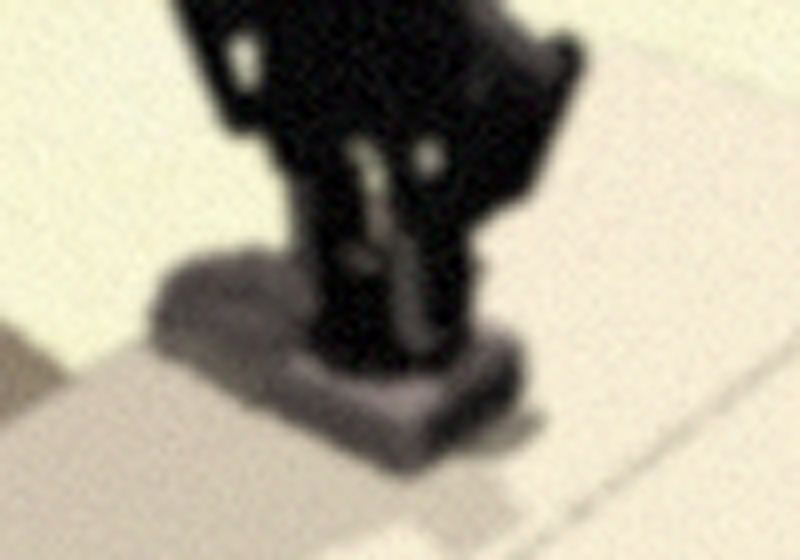

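Emit:
{"name": "jog_arm", "arguments": {"rows": [{"delta_rot": [0, 0, 0], "xyz": [0, -0.1, 0.03], "fingers": 1}, {"delta_rot": [0, 0, 0], "xyz": [0, -0.2, 0.03], "fingers": 1}, {"delta_rot": [0, 0, 0], "xyz": [0, -0.3, 0.03], "fingers": 1}, {"delta_rot": [0, 0, 0], "xyz": [0, -0.4, 0.03], "fingers": 1}, {"delta_rot": [0, 0, 0], "xyz": [0, -0.4, 0.03], "fingers": 1}]}}

```text
clock: 12.72
tcp_pos: [0.5347, -0.0667, 0.1975]
orientation: [-2.462, -1.949, -0.006]
contact_force: [2.8, -1.4, -3.9]
grip_width: 0.0274
```

Emit:
{"name": "jog_arm", "arguments": {"rows": [{"delta_rot": [0, 0, 0], "xyz": [0, 0.15, 0], "fingers": 1}, {"delta_rot": [0, 0, 0], "xyz": [0, 0.3, 0], "fingers": 1}, {"delta_rot": [0, 0, 0], "xyz": [0, 0.3, -0.2], "fingers": 1}, {"delta_rot": [0, 0, 0], "xyz": [0, 0.3, -0.5], "fingers": 1}, {"delta_rot": [0, 0, 0], "xyz": [0, 0.3, -0.8], "fingers": 1}]}}

```text
clock: 13.13
tcp_pos: [0.5373, -0.0675, 0.2056]
orientation: [-2.461, -1.949, -0.005]
contact_force: [-0.2, 0.4, -4.5]
grip_width: 0.0276
```

```bash
python3 - <<'E'
from h import *
delta([.5384,-.0676,.197],-13.2)
s=imaging.grab_frame("scene")
a=cv2.resize(s[160:230,230:330],(800,560),interpolation=cv2.INTER_CUBIC); a=cv2.convertScaleAbs(a,alpha=1.8); cv2.imwrite("pics/m.png",a)
E
```

```text
t 13.13 tcp [ 0.5373 -0.0675  0.2056] jawyaw -13.3 F [-0.2  0.4 -4.5] w 0.0276 q7 0.09
shift cm [0.01 0.11 0.86] rot [ 0.  -0.2 -0.1]
```

View pics/m.png

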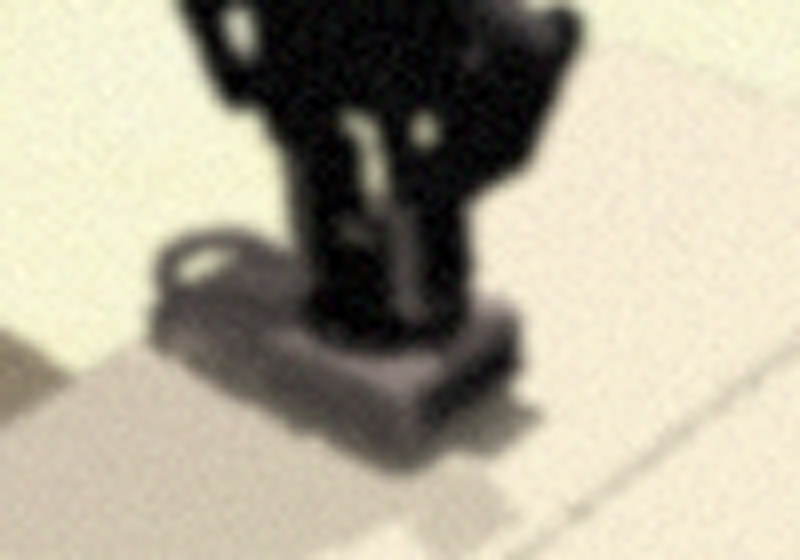

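Emit:
{"name": "jog_arm", "arguments": {"rows": [{"delta_rot": [0, 0, 0], "xyz": [0, 0.03, -0.4], "fingers": 1}, {"delta_rot": [0, 0, 0], "xyz": [0, 0.03, -0.8], "fingers": 1}, {"delta_rot": [0, 0, 0], "xyz": [0, 0.03, -1.3], "fingers": 1}, {"delta_rot": [0, 0, 0], "xyz": [0, 0.03, -1.8], "fingers": 1}, {"delta_rot": [0, 0, 0], "xyz": [0, 0.03, -2.4], "fingers": 1}]}}

```text
clock: 13.6
tcp_pos: [0.538, -0.0677, 0.2308]
orientation: [-2.462, -1.949, -0.007]
contact_force: [0.6, -0.5, -3.8]
grip_width: 0.0276
```

Emit:
{"name": "jog_arm", "arguments": {"rows": [{"delta_rot": [0, 0, 0], "xyz": [0, 0, -1.2], "fingers": 1}, {"delta_rot": [0, 0, 0], "xyz": [0, 0, -2.6], "fingers": 1}, {"delta_rot": [0, 0, 0], "xyz": [0, 0, -4.0], "fingers": 1}, {"delta_rot": [0, 0, 0], "xyz": [0, 0, -5.4], "fingers": 1}, {"delta_rot": [0, 0, 0], "xyz": [0, 0, -6.6], "fingers": 1}]}}

```text
clock: 14.02
tcp_pos: [0.5379, -0.0682, 0.2982]
orientation: [-2.462, -1.949, -0.008]
contact_force: [0.8, 0.1, -3.0]
grip_width: 0.0272
```

Emit:
{"name": "jog_arm", "arguments": {"rows": [{"delta_rot": [0, 0, 0], "xyz": [0, 0, -1.2], "fingers": 1}, {"delta_rot": [0, 0, 0], "xyz": [0, 0, -2.4], "fingers": 1}, {"delta_rot": [0, 0, 0], "xyz": [0, 0, -3.6], "fingers": 1}, {"delta_rot": [0, 0, 0], "xyz": [0, 0, -4.6], "fingers": 1}, {"delta_rot": [0, 0, 0], "xyz": [0, 0, -5.0], "fingers": 1}]}}

```text
clock: 14.43
tcp_pos: [0.5384, -0.0686, 0.3499]
orientation: [-2.463, -1.95, -0.011]
contact_force: [0.0, -0.1, -4.0]
grip_width: 0.0271
```

Emit:
{"name": "jog_arm", "arguments": {"rows": [{"delta_rot": [0, 0, 0], "xyz": [0, 0, 0], "fingers": 1}, {"delta_rot": [0, 0, 0], "xyz": [0, 0, 0], "fingers": 1}, {"delta_rot": [0, 0, 0], "xyz": [0, 0, 0], "fingers": 1}, {"delta_rot": [0, 0, 0], "xyz": [0, 0, 0], "fingers": 1}, {"delta_rot": [0, 0, 0], "xyz": [0, 0, 0], "fingers": 1}]}}

```text
clock: 14.85
tcp_pos: [0.538, -0.0685, 0.3493]
orientation: [-2.463, -1.949, -0.009]
contact_force: [0.3, 0.8, -3.4]
grip_width: 0.0276
```

```bash
python3 - <<'E'
from h import *
delta([.5384,-.0676,.197],-13.2)
s=imaging.grab_frame("scene"); cv2.imwrite("pics/n0.png",s)
a=cv2.resize(s[100:240,210:370],(800,600),interpolation=cv2.INTER_CUBIC); a=cv2.convertScaleAbs(a,alpha=1.8); cv2.imwrite("pics/n.png",a)
delta([.5384,-.0676,.197],-13.2)
E
```

```text
t 14.85 tcp [ 0.538  -0.0685  0.3493] jawyaw -13.3 F [ 0.3  0.8 -3.4] w 0.0276 q7 -0.05
shift cm [ 0.02 -0.03 15.23] rot [ 0.2 -0.3 -0.1]
t 14.9 tcp [ 0.5381 -0.0685  0.3494] jawyaw -13.3 F [-0.3 -0.4 -4. ] w 0.0273 q7 -0.05
shift cm [ 0.02 -0.04 15.24] rot [ 0.2 -0.3 -0.1]
```

View pics/n.png

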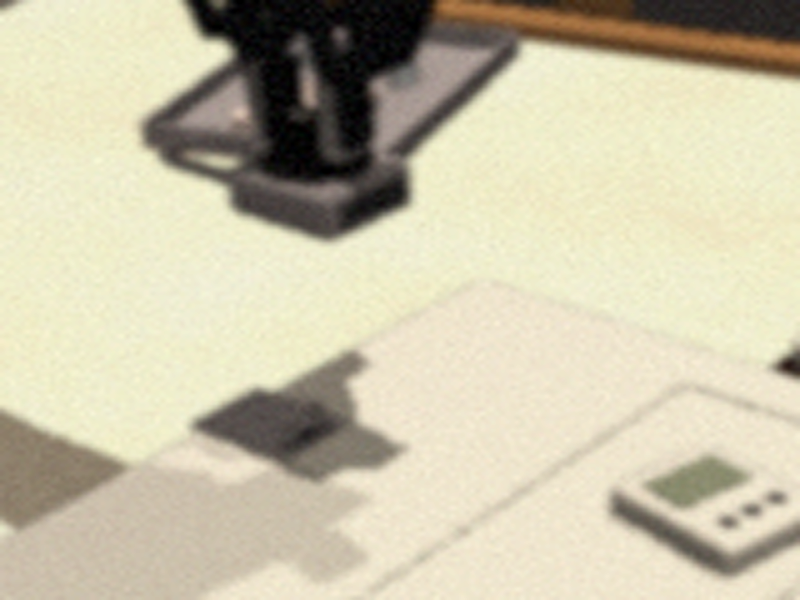

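View pics/n0.png

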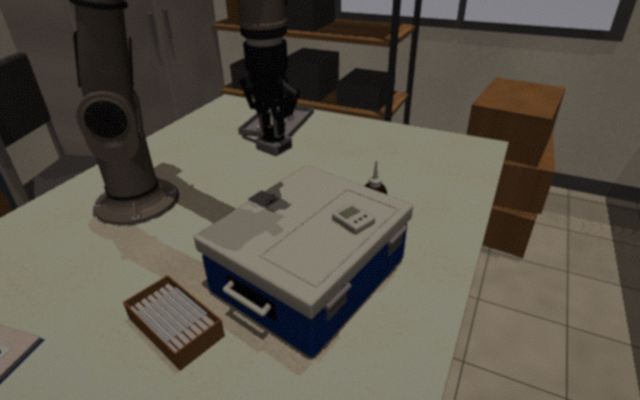

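```bash
python3 - <<'E'
from h import *
for L in (.0845,.0665): 
  q=proj("scene",[.538-L*.973,-.0685+L*.23,.329]); print(L,q,(q-[210,100])*[5,600/140])
print([ (d["position"].round(1) if hasattr(d["position"],"round") else d["position"],d["conf"]) for d in imaging.tip_of("scene","shackle_bow")])
E
```

```text
0.0845 [243.63533628 131.72385417] [168.1766814 135.959375 ]
0.0665 [249.67125083 133.98754766] [198.35625417 145.66091853]
[([242.8, 132.9], 0.5)]
```

The detected bow at (243, 133) matches the fully open prediction of (244, 132). The shut position would be (250, 134). Handing in.

```bash
python3 -c "
from h import *
print(r.hand_in())"
```

```text
the job is handed in; nothing more can be done
None
```

The padlock is open and off the staple, and I handed the job in with the gripper still holding it up. The clock read about 15 s of the 67 s allowed.

- **Dial:** I turned it four clicks clockwise, then moved the arm aside. The top picture showed the pointer in line with the index mark.
- **Opening:** I drew the case back 28 mm, until it met a hard stop at about 19 N. That fits about 10 mm of slack plus the full 18 mm of shackle travel.
- **Removal:** I pushed the case forward until it met what I took to be the hasp leaf, backed off 3 mm and lifted straight up. The force on the gripper was only about 4 N, which is the lock's weight, so nothing caught.

**Last checks:**
- **Height:** The lock's underside is about 15 cm above the lid.
- **Grip:** The grip is steady.
- **Shackle:** The shackle bow was found at (243, 133) in the scene picture. That matches the predicted fully open position of (244, 132), not the shut one at (250, 134), but the detector's confidence was only 0.5.
- **Other things:** The logger, bottle and carton look undisturbed in the last scene picture.
- **Disagreements:** The network's top-view dial readings were several millimetres off from the picture, so I used my own readings there. The top camera was blocked by the arm while I pulled the shackle open, and I took no top picture after that.

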